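Set up the wheel dresser on a skate sharpening machine

TASK

Get the sharpening machine ready to dress its wheel: take the red-handled dresser from the rack and slide it fully home into the guide on the machine, and let go of it. Only then turn the feed dial four clicks clockwise (seen from above) from where it stands. Leave the other two tools in the rack and the bottle and tin beside the guide where they are.

Things in the scene. Friction and masses are not known exactly. Their poses are not given: they have to be found in the camera images.
- dresser_handle (a point): Dresser: a straight bar 134 mm long, 0.14 to 0.28 kg. Its red handle is a block 64 long, 26 wide, 26 mm high; this point is the handle's middle. +x runs along the bar to its nose, z up. It lies level in one of the rack's three places, handle centre 43 mm above the table, its neighbours 70 mm away centre to centre.
- dresser_shoulder (a point): Same bar, same axes: middle of the front face of the red handle, 32 mm ahead of the handle's middle. Here the steel shank begins: 16 mm square, 60 mm long, then a 10 mm tapered brass nose (15.6 down to 9 mm diameter), all on the handle's centre line. The nose ends 70 mm ahead of this point.
- rack: Fixed wooden rack, board 160 x 220 x 10 mm; origin under its centre. Tools lie along its x, noses to +x, at y -70, 0, 70 mm. Beams 14 mm wide carry them: at x -57 mm (30 mm high) under the handles' rear ends, at x 35 mm (35 mm high) under the shanks, between lugs 26 mm apart, 45 mm high. Between the beams the handles are free at the sides and below. Tools lift straight up.
- blue_handle (a point): Another tool in the rack, to be left there: same shape and sizes as the dresser but blue handle and grey stone shank. Middle of its handle.
- yellow_handle (a point): Another tool in the rack, to be left there: same shape and sizes but yellow handle and brass shank. Middle of its handle.
- guide_mouth (a point): Middle of the mouth of the guide, a fixed, level, dark steel square tube on the red machine. Bore 19.2 mm square, 75 mm deep; outside 33 mm square; axis 58 mm above the table. +x points into the guide, z up. The dresser is home when its handle's front face meets the mouth (dresser_shoulder at this point).
- machine: Fixed machine; origin on the table under the guide mouth, same axes. Steel base plate 10 mm thick: x -60 to 350, y -150 to 150 mm. Red housing: x 90 to 340, y -125 to 125, top 102 mm above the table. Red wheel guard on it: x 210 to 300, y -112 to -78, top 152 mm; grey grinding wheel ahead of it: x 155 to 255, y -101 to -89, top 160 mm.
- dial_grip (a point): Feed dial on the housing (machine x 185, y 45 mm): black disc, 92 mm diameter, with a grip bar 74 long, 18 wide, 34 mm high. Point on the dial's upright axis, 133 mm above the table; bar top 148, disc top 114 mm. +x along the bar to the pointer end, z up; turns with the dial. Clicks are 30 degrees apart, 0.2 to 0.3 N m each; let go between two, it snaps to the nearer.
- dial_pointer (a point): White mark on the dial disc's rim, 40 mm from the axis, at the pointer end of the grip bar (which has a white stripe on that half), 114 mm above the table. There are eight stations between end stops; the dial starts in one of the first four (stops lie at the anticlockwise and clockwise ends), so four clicks clockwise are always there.
- oil_center (a point): Small oil bottle standing on the base plate beside the guide, 40 mm diameter, 120 mm high, its top 130 mm above the table; this point is half-way up. Bystander.
- tin_center (a point): Blue tin standing on the base plate on the other side of the guide, 48 mm diameter, 50 mm high, top 60 mm above the table; this point is half-way up. Bystander.
Mind the look-alikes: they are no part of the job. What is shaped like the part that bears dresser_handle but green or orange is not meant.

How it is judged:
By the outcome, as a careful person would: the job done as asked, in the order asked, and still so for the second after the job is handed in, with the robot touching nothing.
It also fails if it takes over 72 s, if anything falls off the work surface, if the arm or the gripper's body presses on something with over 40 N, if the wrist force passes 120 N, or if a joint passes its speed limit or range.

ROBOT

A 6-joint arm with a two-finger parallel gripper is mounted at the origin on the work surface. World frame = base frame: x ahead of the robot, y to its left, z up, the work surface at z = 0. Lengths are in mm, angles in degrees, forces in N, time in s.
With the tool pointing down it reaches from about 350 to 850 mm from the base axis. Payload 8.1 kg.
Tool frame: the origin (TCP) lies midway between the tips of the shut fingers; the grasp point (between the pads) lies 19 mm behind it (r.grip_point_offset is the distance from the TCP to the grasp point, in mm); z points along the fingers, y is the line along which they close (so a half turn about z gives the same grasp; the last joint's range is limited). The gripper opens to 85 mm and grips with 20 to 120 N. Pads are 22 mm wide; open, the fingers measure 114 mm over their backs; the gripper's body (76 mm by 85 mm) begins 54 mm behind the grasp point. The pads swing forward as they close: fully open they stand 13 mm farther back than shut.
Start: joints at [-73.132, 7.471, 85.268, -0, 87.261, -4.893], TCP at [222.461, -557.24, 231.292] pointing down, gripper open.
Joint ranges: [-169.43, 169.43], [-51.17, 129.36], [1.28, 143.12], [-76.62, 256.62], [0, 156.53], [-152.29, 152.29]. Speed limits (degrees/s): [136.94, 136.94, 159.86, 180, 180, 180].

INTERFACE

Orientations are given as [roll, pitch, yaw] about the fixed x, y, z axes, in that order (R = Rz(yaw) Ry(pitch) Rx(roll)).
In Python, from bench import r gives the robot as it stands.
- The arm moves only by the shell command python3 -m inch 'ROWS' [FORCE]. ROWS is JSON, one flat list of numbers, 7 for each row, row after row: the shift along the world's x, y, z in m, then the turn, a rotation vector about the world's x, y, z in degrees, then the closure in counts, from 0 (fully open) to 255 (shut). A call has 1 to 10 rows; each row shifts and turns the commanded pose from where the row before left it; what a row does not reach is not made up. A row lasts 1/10 s, in which the tool goes at most 50 mm and 8.59 degrees, less where a joint would pass 70% of its speed; a pose out of reach is approached as far as the arm can. A call with a gripper value outside its range is refused whole. The fingers move at their own pace and stop on an object; FORCE is the grip in N (left out, the last holds). Time passes only in rows, so rows that do not move let the fingers close. It gives the time, the measured TCP pose, the force and the opening at its end, in the units of the state.
- r.sense(): the state, without advancing time (a new reading comes with each control period).
- r.snapshot(name): name is "scene" or "top" or "wrist"; returns (picture, depth): 400x640x3 uint8, red, green, blue; 400x640 float32, mm along the optical axis (not along the pixel's ray), 0 where there is no reading.
- r.get_calibration(name): a dict with "fovy" (degrees; the focal length in pixels is half the picture's height over the tangent of half this angle, whatever the lens; pixels are square), "cx", "cy" (the principal point, pixels), "k1" (the pictures are not rectified: a ray, as slopes to the right and down, at radius r is drawn at 1 + k1 r^2 times it, then the intrinsics apply), "position" and "rotation" of the camera in the world; the wrist camera has in their place "tool_from_camera" (4x4, takes a point from camera to tool coordinates, whose origin is the TCP and whose axes are the flange's). Camera axes: x right, y up, looking along -z (the intrinsics and any distortion apply to the point x, -y, -z); pixel columns grow to the right and rows downward; lengths in mm; the calibration is good to about 2 mm. A picture is of the moment at which its call begins: read the wrist's pose just before it. get_calibration takes no time and is no camera call.
- r.hand_in(): hands the job in, once; it reports no verdict.
The state is a dict: "time": time; "joint_pos": joint angles; "qd": joint speeds; "joint_efforts": joint torques, N m; "tool_pos": TCP position; "tcp_rot": TCP orientation; "ft_force": force on the tool from outside, world axes, zero at the start; "wrist_torque": the same for the moment, N m; "finger_gap": finger opening in mm.
Only numpy, scipy, OpenCV 4.12 (cv2) and the standard library are available. Lean on these libraries where they do the work, as an engineer would, in place of code of your own. Each camera call takes 0.05 s, during which the arm holds its last target. There are 200 camera calls.

## Working session

There is one attempt and no reset: what is moved stays moved. The work goes in short steps, Python scripts to look and compute and a shell command to move; the robot and the scene stay as the last step left them, time stands still between calls to the robot, and variables do not carry over. Pictures are saved under pics/ and viewed, on a budget of 10 in all, crops included, one or two more only if the job needs it, and the job is handed in when it is done.

```bash
ls; mkdir -p pics; cat > h.py <<'E'
import numpy as np, cv2
from bench import r
from scipy.spatial.transform import Rotation as R
def cam(n):
    c=r.get_calibration(n)
    if 'position' in c:
        Rm=np.array(c['rotation'],float); 
        if Rm.shape!=(3,3): Rm=R.from_euler('xyz',Rm.ravel(),degrees=True).as_matrix()
        return c,Rm,np.array(c['position'],float)
    s=r.sense(); T=np.array(c['tool_from_camera']); Rt=R.from_euler('xyz',s['tcp_rot'],degrees=True).as_matrix()
    return c,Rt@T[:3,:3],Rt@T[:3,3]+np.array(s['tool_pos'])
def ray(c,u,v):
    f=200/np.tan(np.radians(c['fovy']/2)); K=np.array([[f,0,c['cx']],[0,f,c['cy']],[0,0,1]])
    d=np.array([(u-c['cx'])/f,(v-c['cy'])/f]); p=d.copy()
    for _ in range(30): p=d/(1+c['k1']*(p@p))
    return np.array([p[0],-p[1],-1])
def atz(C,u,v,z):
    c,Rm,o=C; w=Rm@ray(c,u,v); return o+w*(z-o[2])/w[2]
def atd(C,u,v,D):
    c,Rm,o=C; return o+Rm@ray(c,u,v)*D[int(v),int(u)]
def proj(C,P):
    c,Rm,o=C; q=Rm.T@(np.array(P)-o); x=np.array([q[0],-q[1]])/-q[2]; f=200/np.tan(np.radians(c['fovy']/2))
    x=x*(1+c['k1']*(x@x)); return x*f+[c['cx'],c['cy']]
E
python3 - <<'E'
from h import *
import pickle
for n in ['top','scene']:
    C=cam(n); p,d=r.snapshot(n); pickle.dump((C,p,d),open(n+'.pkl','wb')); cv2.imwrite(f'pics/{n}0.png',p[:,:,::-1]); print(C)
print(r.sense()); print(r.get_calibration('wrist'))
E
```

```text
pics
({'fovy': 52.74162318835754, 'cx': 326.8971640797012, 'cy': 203.65568990452064, 'k1': -0.10604883779172287, 'position': array([ 465.89270264, -103.5348373 , 1064.44980028]), 'rotation': array([  3.91138821,  -0.18213365, -89.18223038])}, array([[ 0.01427222,  0.99756603, -0.06825191],
       [-0.99989309,  0.01445586,  0.00219754],
       [ 0.00317883,  0.06821325,  0.9976657 ]]), array([ 465.89270264, -103.5348373 , 1064.44980028]))
({'fovy': 45.67223870697764, 'cx': 313.6098284259493, 'cy': 185.42390238214495, 'k1': -0.016683439901800854, 'position': array([1349.83697638, -400.4431656 , 1023.9801396 ]), 'rotation': array([43.63328462,  0.39581663, 70.02358489])}, array([[ 0.34162515, -0.67859567,  0.65023086],
       [ 0.9398109 ,  0.25174448, -0.23104153],
       [-0.00690825,  0.69002365,  0.72375385]]), array([1349.83697638, -400.4431656 , 1023.9801396 ]))
{'time': 0.1, 'joint_pos': array([-7.31324213e+01,  7.51157998e+00,  8.53227783e+01, -8.52062406e-04,
        8.72600918e+01, -4.89125614e+00]), 'qd': array([ 0.02812174, -0.14782858, -0.20644447, -0.04864524,  0.07113098
[... 218 characters left out ...]
117]), 'tcp_rot': array([-1.79905821e+02, -7.20534230e-03,  2.17588703e+01]), 'ft_force': array([ 0.26675805,  0.89422865, -0.03028019]), 'wrist_torque': array([0.01534789, 0.03846102, 0.0130085 ]), 'finger_gap': 85.66452655299591}
{'fovy': 68.93791287983694, 'cx': 318.6738781421851, 'cy': 197.08730752660642, 'k1': 0.012548782905656707, 'tool_from_camera': array([[-8.05268112e-04,  9.56852047e-01,  2.90574451e-01,
         7.51466787e+01],
       [ 9.99999297e-01,  1.02350593e-03, -5.99076070e-04,
         7.04059330e-01],
       [-8.70631838e-04,  2.90573764e-01, -9.56852198e-01,
        -1.42109610e+02],
       [ 0.00000000e+00,  0.00000000e+00,  0.00000000e+00,
         1.00000000e+00]])}
```

View pics/top0.png

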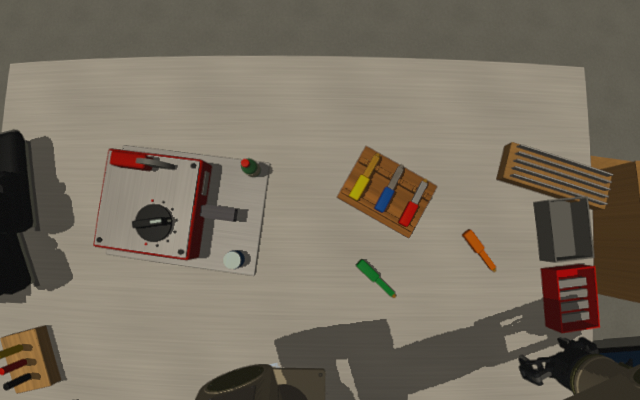

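View pics/scene0.png

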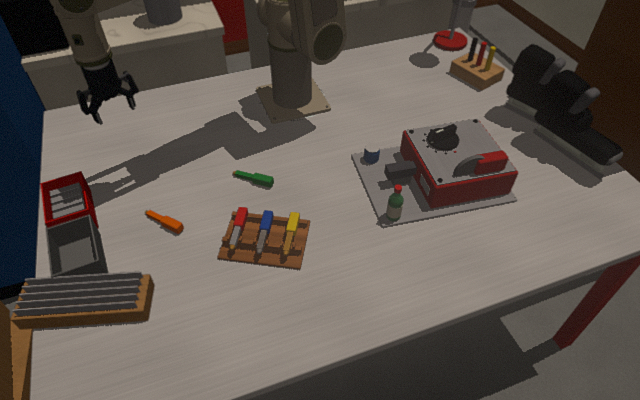

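Top view: rack tools yellow (359,188), blue (385,200) and red (410,213); guide at (225,213); dial at (154,222), bottle at (249,166), tin at (234,260). Could be mistaken for the dresser: green (370,270), orange (478,248), blue and yellow tools in the rack, and the red item in the block (10,368). I choose red at (410,213).

```bash
python3 - <<'E'
from h import *
import pickle
C,p,d=pickle.load(open('top.pkl','rb'))
hsv=cv2.cvtColor(p,cv2.COLOR_RGB2HSV)
def seg(lo,hi,box,s=120,v=70):
    m=np.zeros(p.shape[:2],bool); x0,y0,x1,y1=box; H,S,V=[hsv[y0:y1,x0:x1,i].astype(int) for i in range(3)]
    hh=(H>=lo)&(H<=hi) if lo<hi else (H>=lo)|(H<=hi)
    m[y0:y1,x0:x1]=hh&(S>s)&(V>v); return m
for n,lo,hi,s in [('red',172,5,170),('blue',100,125,120),('yellow',22,32,150)]:
    m=seg(lo,hi,(335,140,440,240),s); v,u=np.nonzero(m)
    w=np.array([atz(C,a,b,54) for a,b in zip(u,v)])[:,:2]
    rc=cv2.minAreaRect(w.astype(np.float32)); print(n,len(u),u.mean(),v.mean(),w.mean(0).round(1),rc, 'top z',np.median([atd(C,a,b,d)[2] for a,b in zip(u,v)]))
a=cv2.resize(p[140:245,335:445],None,fx=3.2,fy=3.2,interpolation=cv2.INTER_CUBIC)
b=cv2.resize(p[140:280,88:278],None,fx=4.2,fy=4.2,interpolation=cv2.INTER_CUBIC)
cv2.imwrite('pics/b.png',b[:,:,::-1]); 
# machine depths
for u,v in [(154,222),(240,214),(206,212),(220,213),(249,166),(234,260),(262,190),(190,200)]: print((u,v),atd(C,u,v,d).round(1))
E
```

```text
red 256 407.94140625 213.74609375 [ 512.5 -310.3] ((512.7147216796875, -310.1961669921875), (26.01349449157715, 62.58709716796875), 63.4045295715332) top z 55.885502723242155
blue 241 384.0373443983402 199.23651452282158 [ 548.3 -249.5] ((548.357177734375, -249.659912109375), (24.570579528808594, 62.79723358154297), 62.320960998535156) top z 56.483233876321265
yellow 277 358.87725631768956 187.1696750902527 [ 577.9 -185.8] ((577.95068359375, -185.86570739746094), (26.911771774291992, 66.45620727539062), 60.852603912353516) top z 56.19195376656512
(154, 222) [480.2 293.3 149.4]
(240, 214) [507.5 121.9  10.6]
(206, 212) [508.5 193.4  75. ]
(220, 213) [506.6 158.3  74.1]
(249, 166) [619.4  82.9 107.1]
(234, 260) [390.5 124.1  57.5]
(262, 190) [571.2  64.8  14. ]
(190, 200) [535.8 225.7 102.2]
```

View pics/b.png

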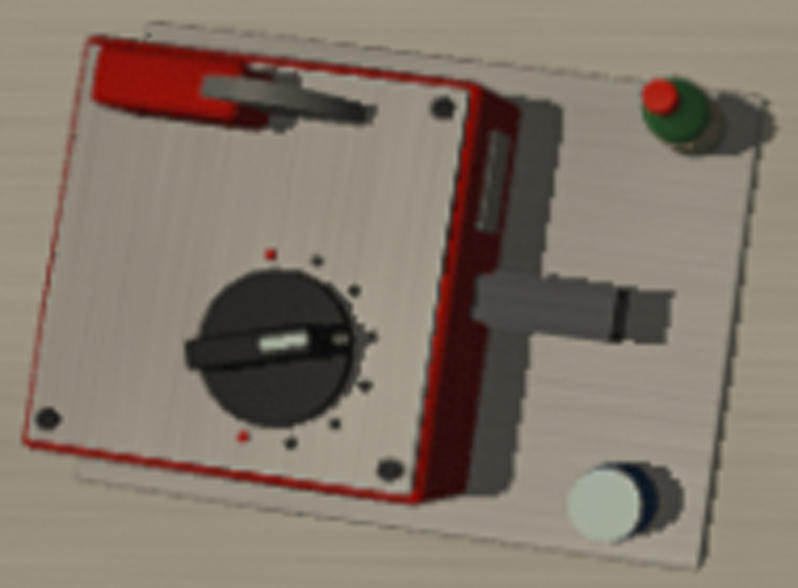

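The crop shows the guide from mouth (615,314) to housing (480,297), the dial centre at (276,347), and the pointer to the right, toward the mouth side. The measured rack pitch is 70.3 mm, which agrees with the description. Next I go for a close look at the rack.

```bash
python3 -m inch '[0.029,0.0247,0,0,0,-4.95,0, 0.029,0.0247,0,0,0,-4.95,0, 0.029,0.0247,0,0,0,-4.95,0, 0.029,0.0247,0,0,0,-4.95,0, 0.029,0.0247,0,0,0,-4.95,0, 0.029,0.0247,0,0,0,-4.95,0, 0.029,0.0247,0,0,0,-4.95,0, 0.029,0.0247,0,0,0,-4.95,0, 0.029,0.0247,0,0,0,-4.95,0, 0.029,0.0247,0,0,0,-4.95,0]'; python3 -m inch '[0,0,0,0,0,0,0,0,0,0,0,0,0,90]'
python3 - <<'E'
from h import *
import pickle
print({k:r.sense()[k] for k in('time','tool_pos','tcp_rot','finger_gap')})
C=cam('wrist'); p,d=r.snapshot('wrist'); pickle.dump((C,p,d),open('w1.pkl','wb')); cv2.imwrite('pics/w1.png',p[:,:,::-1])
E
```

```text
time: 1.1
tool_pos: [513.3, -308.9, 230.8]
tcp_rot: [-180.0, 0.0, -27.9]
ft_force: [0.1, -0.8, 0.1]
finger_gap: 85.2
time: 1.3
tool_pos: [512.7, -309.4, 230.6]
tcp_rot: [180.0, 0.1, -27.6]
ft_force: [-0.3, -0.3, 0.9]
finger_gap: 72.6
{'time': 1.3, 'tool_pos': array([ 512.65320853, -309.43717449,  230.62701128]), 'tcp_rot': array([ 1.79993191e+02,  6.98784049e-02, -2.75690048e+01]), 'finger_gap': 72.64150548207056}
```

View pics/w1.png

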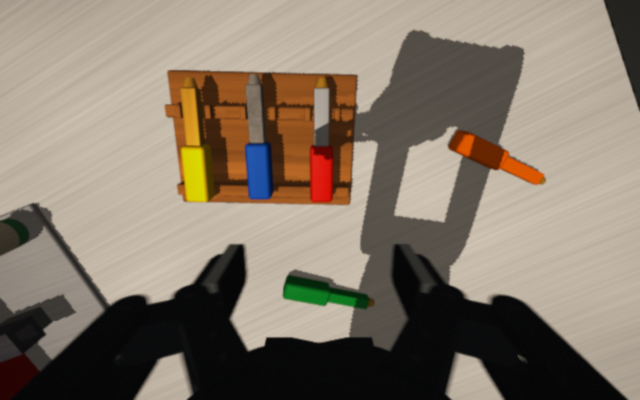

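The wrist view shows the red tool with its steel shank and brass nose at (321,173), the blue at (258,170) and the yellow at (195,173), plus green and orange tools on the table. The choice of the red tool is confirmed.

```bash
python3 - <<'E'
from h import *
import pickle
C,p,d=pickle.load(open('w1.pkl','rb'))
hsv=cv2.cvtColor(p,cv2.COLOR_RGB2HSV).astype(int)
for n,lo,hi,x0,x1 in [('red',174,4,300,345),('blue',100,125,235,280),('yel',24,33,180,215)]:
    H,S,V=hsv[...,0],hsv[...,1],hsv[...,2]
    m=((H>=lo)|(H<=hi) if lo>hi else (H>=lo)&(H<=hi))&(S>180)&(V>60); k=np.zeros_like(m);k[140:210,x0:x1]=1
    v,u=np.nonzero(m&k); w=np.array([atz(C,a,b,56) for a,b in zip(u,v)])[:,:2]
    # top face only: height by depth
    z=np.array([atd(C,a,b,d)[2] for a,b in zip(u,v)]); print(n,len(u),np.median(z).round(1)); 
    rc=cv2.minAreaRect(w[z>np.median(z)-4].astype(np.float32)); print(np.round(rc[0],1),np.round(rc[1],1),rc[2])
for u,v in [(322,90),(322,140)]: print(atz(C,u,v,51).round(1))
E
```

```text
red 1211 55.3
[ 516.  -313.9] [24.8 61.2] 62.38035583496094
blue 1171 55.4
[ 551.8 -254. ] [24.4 59.6] 62.4363899230957
yel 1082 55.3
[ 580.9 -189. ] [22.5 60.2] 60.7913703918457
[ 594.1 -355.7   51. ]
[ 548.8 -332.2   51. ]
```

```bash
python3 -m inch '[0.0014,-0.0026,0,0,0,0,100, 0,0,-0.04,0,0,0,100, 0,0,-0.04,0,0,0,100, 0,0,-0.04,0,0,0,100, 0,0,-0.04,0,0,0,100, 0,0,-0.026,0,0,0,100, 0,0,-0.02,0,0,0,100, 0,0,0,0,0,0,100, 0,0,0,0,0,0,100]' 60; python3 -m inch '[0,0,0,0,0,0,200, 0,0,0,0,0,0,230, 0,0,0,0,0,0,255, 0,0,0,0,0,0,255,0,0,0,0,0,0,255,0,0,0,0,0,0,255]' 60
```

```text
time: 2.25
tool_pos: [513.3, -313.7, 25.6]
tcp_rot: [180.0, 0.0, -27.8]
ft_force: [-0.4, -0.5, 0.8]
finger_gap: 52.1
time: 2.85
tool_pos: [515.1, -314.0, 27.6]
tcp_rot: [179.9, -0.2, -27.7]
ft_force: [-0.5, -0.5, 6.7]
finger_gap: 25.1
```

```bash
python3 -m inch '[0,0,0.02,0,0,0,255, 0,0,0.03,0,0,0,255, 0,0,0.04,0,0,0,255, 0,0,0.04,0,0,0,255, 0,0,0.02,0,0,0,255, 0,0,0,0,0,0,255]' 
python3 - <<'E'
from h import *
import pickle
C,p,d=pickle.load(open('top.pkl','rb'))
def q(x,y,z): return atz(C,88+x/4.2-.38,140+y/4.2-.38,z)[:2]
def ang(a,b): e=b-a; return np.degrees(np.arctan2(e[1],e[0])).round(2),np.hypot(*e).round(1)
A,B,Cc,D=q(470,83,102),q(413,500,102),q(24,442,102),q(90,38,102)
print('housing edges',ang(A,D),ang(B,Cc),ang(A,B),ang(D,Cc)); print('ctr',(A+B+Cc+D)/4)
print('guide',q(617,288,74.5),q(612,340,74.5),ang(q(617,288,74.5),q(480,269,74.5)),ang(q(612,340,74.5),q(478,321,74.5)))
print('dial disc',q(276,347,114),'pointer',q(340,339,114))
print('bar end a',q(186,352,148))
h=(A+B+Cc+D)/4
for t in (95,96,97,98,99):
    x=np.array([np.cos(np.radians(t)),np.sin(np.radians(t))]);y=np.array([-x[1],x[0]]); print(t,'mouth from housing',h-215*x,'from dial',q(276,347,114)-185*x-45*y)
E
```

```text
time: 3.45
tool_pos: [516.0, -314.3, 180.4]
tcp_rot: [179.9, -0.5, -27.7]
ft_force: [0.3, -0.1, -1.5]
finger_gap: 25.0
housing edges (np.float64(83.62), np.float64(235.8)) (np.float64(83.49), np.float64(239.6)) (np.float64(174.1), np.float64(242.3)) (np.float64(173.21), np.float64(241.8))
ctr [528.18123257 336.78771697]
guide [519.08309967 122.25200338] [488.47335388 124.34270981] (np.float64(83.07), np.float64(83.0)) (np.float64(83.01), np.float64(81.0))
dial disc [480.17118406 310.30834913] pointer [485.42985964 272.58348724]
bar end a [475.89460693 347.51234723]
95 mouth from housing [546.91971726 122.60585688] from dial [541.12375789 129.9343384 ]
96 mouth from housing [550.65485217 122.96550947] from dial [544.26243506 131.02557933]
97 mouth from housing [554.3831414  123.39029437] from dial [547.38158942 132.17143153]
98 mouth from housing [558.10344927 123.88008219] from dial [550.48027084 133.37154595]
99 mouth from housing [561.81464255 124.43472375] from dial [553.55753542 134.62555704]
```

Everything agrees: mouth at about (503.8,123.3), axis 83.5°; the dial gives (504,121.4). The tool is gripped at 25 mm. I move to pre-insert at height.

```bash
python3 -m inch '[-0.002,0.023,-0.004,0,0,8.5,255, -0.002,0.023,-0.004,0,0,8.5,255, -0.002,0.023,-0.004,0,0,8.5,255, -0.002,0.023,-0.004,0,0,8.5,255, -0.002,0.023,-0.004,0,0,8.5,255, -0.002,0.023,-0.004,0,0,8.5,255, -0.002,0.023,-0.004,0,0,8.5,255, -0.002,0.023,-0.004,0,0,8.5,255]'; python3 -m inch '[-0.002,0.023,-0.004,0,0,8.5,255, -0.002,0.023,-0.004,0,0,8.5,255, -0.002,0.023,-0.004,0,0,8.5,255, -0.002,0.023,-0.004,0,0,8.5,255, -0.002,0.020,-0.002,0,0,8.5,255, 0,0,0,0,0,0.7,255,0,0,0,0,0,0,255,0,0,0,0,0,0,255]'
python3 - <<'E'
from h import *
import pickle
s=r.sense(); print({k:s[k] for k in('time','tool_pos','tcp_rot','finger_gap','joint_pos','ft_force')})
C=cam('wrist'); p,d=r.snapshot('wrist'); pickle.dump((C,p,d),open('w2.pkl','wb')); cv2.imwrite('pics/w2.png',p[:,:,::-1])
E
```

```text
time: 4.25
tool_pos: [496.4, -127.5, 140.9]
tcp_rot: [-179.9, 0.1, 40.6]
ft_force: [1.1, -0.3, -1.4]
finger_gap: 25.2
time: 5.05
tool_pos: [487.5, -17.4, 124.6]
tcp_rot: [-179.9, 0.0, 83.3]
ft_force: [-0.0, -0.3, -1.9]
finger_gap: 25.1
{'time': 5.05, 'tool_pos': array([487.50015466, -17.35779173, 124.59817477]), 'tcp_rot': array([-1.79947887e+02,  1.82756090e-02,  8.33172614e+01]), 'finger_gap': 25.097450885694276, 'joint_pos': array([-8.04933221e+00, -5.55008244e+00,  1.09816112e+02, -2.01295453e-02,
        7.57856332e+01, -1.36163368e+00]), 'ft_force': array([-0.04770371, -0.33334837, -1.90893376])}
```

View pics/w2.png

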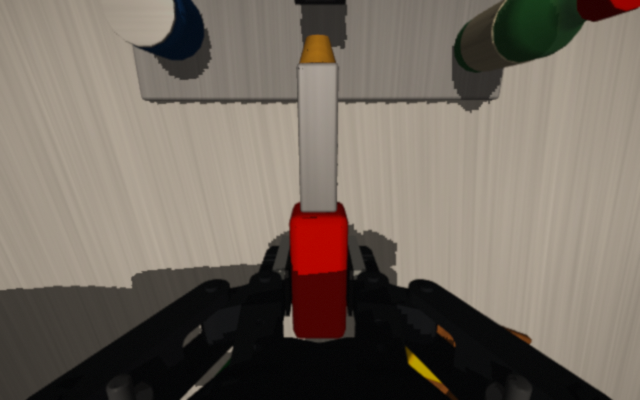

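The dresser is held straight: red handle (319,270), shank (318,140), nose (318,45). The mouth is at the picture's top edge (320,2). I back off a little so the guide is in view.

```bash
python3 -m inch '[-0.001,-0.01,0.03,0,0,0,255, -0.001,-0.01,0.03,0,0,0,255,0,0,0,0,0,0,255,0,0,0,0,0,0,255]'
python3 - <<'E'
from h import *
import pickle
s=r.sense(); print({k:s[k] for k in('tool_pos','tcp_rot')})
C=cam('wrist'); p,d=r.snapshot('wrist'); pickle.dump((C,p,d,s),open('w3.pkl','wb')); cv2.imwrite('pics/w3.png',cv2.resize(p[0:210,180:460],None,fx=2.85,fy=2.85,interpolation=cv2.INTER_CUBIC)[:,:,::-1])
C2,p2,d2=pickle.load(open('w2.pkl','rb'))
# tool-frame points (camera->tool is constant)
T=np.array(r.get_calibration('wrist')['tool_from_camera'])
def tool(d,u,v): return (T[:3,:3]@(ray(C[0],u,v)*d[int(v),int(u)])+T[:3,3]).round(1)
for v in (68,80,100,120,140,160,180,200,204,212,220,240,260,280): print(v,tool(d2,318,v),tool(d,318,v))
E
```

```text
time: 5.5
tool_pos: [486.5, -37.7, 185.9]
tcp_rot: [179.9, 0.0, 83.3]
ft_force: [0.4, -0.6, -2.7]
finger_gap: 25.2
{'tool_pos': array([486.48363607, -37.68456442, 185.85594777]), 'tcp_rot': array([1.79889078e+02, 6.16936161e-03, 8.33199272e+01])}
68 [ 88.5   1.1 -22.4] [ 88.5   1.1 -22.1]
80 [ 84.2   1.1 -22.7] [ 84.3   1.1 -22.2]
100 [ 77.    1.1 -21.9] [ 77.    1.1 -22.1]
120 [ 69.5   1.1 -23.2] [ 69.5   1.1 -21.3]
140 [ 61.8   1.1 -23.2] [ 61.5   1.1 -21.2]
160 [ 53.6   1.1 -22.6] [ 53.5   1.1 -22. ]
180 [ 44.9   1.1 -22.1] [ 44.9   1.1 -21.9]
200 [ 36.    1.  -21.9] [ 36.5   1.  -23.3]
204 [ 34.7   1.  -23.5] [ 34.6   1.  -23. ]
212 [ 30.3   1.  -21.2] [ 30.2   1.  -21. ]
220 [ 28.7   1.  -26.8] [ 28.9   1.  -27.2]
240 [ 20.   1. -28.] [ 19.7   1.  -27.4]
260 [ 10.9   1.  -28.9] [ 10.4   1.  -28. ]
280 [  0.3   1.  -27.8] [  0.1   1.  -27.6]
```

View pics/w3.png

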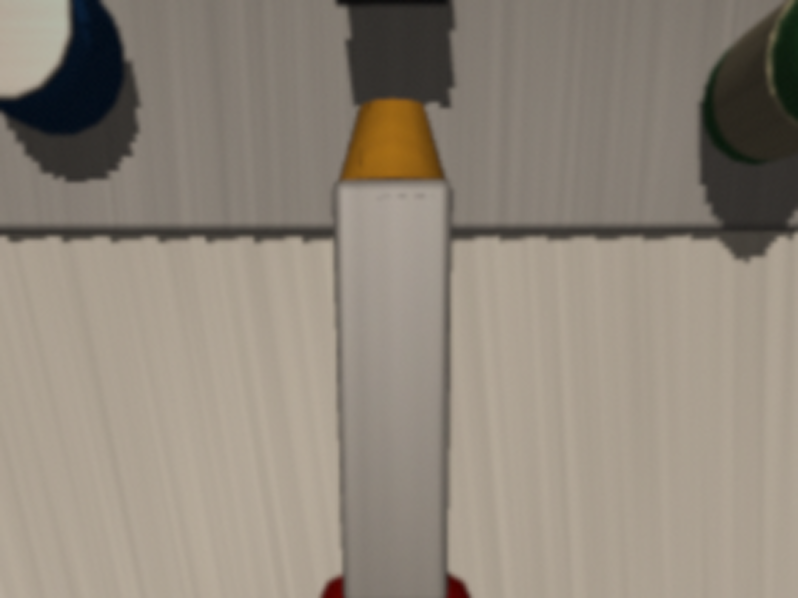

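```bash
python3 -m inch '[0,0,-0.04,0,0,0.2,255, 0,0,-0.04,0,0,0,255, 0,0,-0.04,0,0,0,255, 0,0,-0.022,0,0,0,255, 0.002,0.02,0,0,0,0,255, 0.002,0.02,0,0,0,0,255, 0.001,0.011,0,0,0,0,255, 0,0,0,0,0,0,255, 0,0,0,0,0,0,255]'
python3 - <<'E'
from h import *
import pickle
s=r.sense(); print({k:s[k] for k in('tool_pos','tcp_rot')})
C=cam('wrist'); p,d=r.snapshot('wrist'); pickle.dump((C,p,d,s),open('w4.pkl','wb')); cv2.imwrite('pics/w4.png',cv2.resize(p[0:120,240:400],None,fx=5,fy=5,interpolation=cv2.INTER_CUBIC)[:,:,::-1])
T=np.array(r.get_calibration('wrist')['tool_from_camera'])
def tool(d,u,v): return (T[:3,:3]@(ray(C[0],u,v)*d[int(v),int(u)])+T[:3,3]).round(1)
for v in (1,3,5,7,9,12,15,18,20,25,30,40,80,100): print(v,tool(d,318,v),tool(d,308,v),tool(d,328,v))
E
```

```text
time: 6.45
tool_pos: [490.5, 14.0, 42.8]
tcp_rot: [-180.0, 0.0, 83.7]
ft_force: [-0.2, -0.1, -2.4]
finger_gap: 25.1
{'tool_pos': array([490.45020617,  14.0186498 ,  42.84851362]), 'tcp_rot': array([-1.79957183e+02,  2.44773191e-02,  8.37074766e+01])}
1 [108.8   1.2 -27.1] [109.8  -2.4 -23.7] [109.2   4.6 -25.8]
3 [108.7   1.2 -25.5] [108.8  -2.3 -24.9] [109.    4.6 -24.5]
5 [113.7   1.1  -6.3] [113.7  -2.9  -6.3] [114.1   5.2  -4.8]
7 [113.4   1.1  -5. ] [113.1  -2.9  -6. ] [112.9   5.2  -6.6]
9 [112.5   1.1  -5.5] [112.7  -3.   -5.1] [112.7   5.2  -5.1]
12 [111.8   1.1  -4.3] [112.1  -3.   -3.2] [111.7   5.2  -4.6]
15 [110.1   1.1  -6.5] [110.4  -3.   -5.6] [110.5   5.2  -5.1]
18 [109.5   1.1  -4.9] [109.6  -3.   -4.6] [109.3   5.2  -5.6]
20 [109.    1.1  -3.9] [108.6  -3.   -5.5] [109.    5.3  -3.9]
25 [116.3   1.   33.9] [116.1  -4.3  33.2] [116.4   6.4  34.3]
30 [113.8   1.   33.4] [113.7  -4.3  33. ] [113.9   6.4  33.8]
40 [ 98.4   1.1 -19.8] [ 98.9  -2.7 -17.5] [ 99.    5.  -16.7]
80 [ 84.2   1.1 -22.7] [ 84.3  -2.7 -22. ] [ 84.3   5.  -21.7]
100 [ 77.    1.1 -23.2] [ 77.   -2.8 -21.9] [ 77.    5.  -22.1]
```

View pics/w4.png

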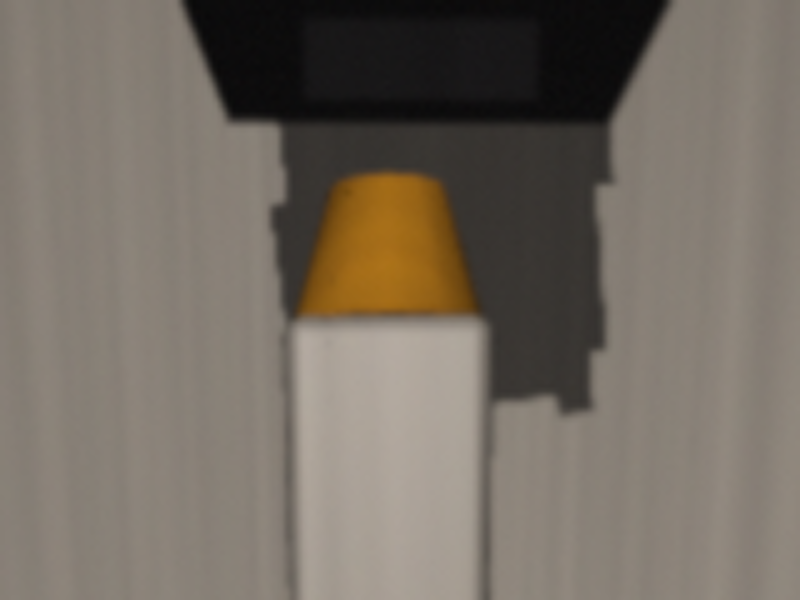

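The nose is centred at crop x 389 and the mouth at about 421, so the tool must go about 2.6 mm to tool +y (world +x). Bore floor depth suggests going up 0.5 mm. The mouth's bottom edge is level in the picture, so the yaw is right.

```bash
python3 -m inch '[0.0026,-0.0003,0.0006,0,0,0,255, 0,0,0,0,0,0,255, 0.0006,0.005,0,0,0,0,255, 0.0006,0.005,0,0,0,0,255,0.0006,0.005,0,0,0,0,255,0.0005,0.005,0,0,0,0,255,0,0,0,0,0,0,255]'; python3 -c "
from h import *
s=r.sense();print(s['tool_pos'],s['tcp_rot'],s['ft_force'],s['wrist_torque'])"
```

```text
time: 7.2
tool_pos: [495.8, 34.7, 43.9]
tcp_rot: [-180.0, -0.0, 83.7]
ft_force: [-1.0, -0.6, -2.1]
finger_gap: 24.7
[495.76481364  34.66980943  43.86923811] [-1.79997401e+02 -1.02918767e-02  8.37121123e+01] [-0.98050652 -0.59327194 -2.12773356] [-0.03430316 -0.03112807  0.02369374]
```

```bash
python3 -m inch '[0.0006,0.005,0,0,0,0,255, 0.0005,0.005,0,0,0,0,255,0.0006,0.005,0,0,0,0,255,0.0006,0.005,0,0,0,0,255,0,0,0,0,0,0,255]'; python3 -c "
from h import *
s=r.sense();print(s['tool_pos'],s['tcp_rot'],s['ft_force'],s['wrist_torque'])"
python3 -m inch '[0.0006,0.005,0,0,0,0,255, 0.0005,0.005,0,0,0,0,255,0.0006,0.005,0,0,0,0,255,0.0006,0.005,0,0,0,0,255,0,0,0,0,0,0,255]'; python3 -c "
from h import *
s=r.sense();print(s['tool_pos'],s['tcp_rot'],s['ft_force'],s['wrist_torque'])"
```

```text
time: 7.7
tool_pos: [498.1, 54.5, 43.9]
tcp_rot: [180.0, -0.0, 83.7]
ft_force: [0.2, -0.4, -1.6]
finger_gap: 25.1
[498.13550647  54.54251892  43.91304265] [ 1.79996865e+02 -1.03902059e-02  8.36958757e+01] [ 0.21778419 -0.44725249 -1.57896413] [-0.04709745  0.02773034  0.04416381]
time: 8.2
tool_pos: [500.4, 74.6, 43.9]
tcp_rot: [180.0, -0.0, 83.7]
ft_force: [0.2, 0.0, -2.1]
finger_gap: 25.0
[500.42259924  74.5569825   43.91464779] [ 1.79998440e+02 -1.35384960e-02  8.36960249e+01] [ 0.16187782  0.04693931 -2.12732789] [-0.04849978  0.04075968 -0.03472582]
```

```bash
python3 -m inch '[0.0006,0.005,0,0,0,0,255, 0.0005,0.005,0,0,0,0,255,0.0003,0.003,0,0,0,0,255,0,0,0,0,0,0,255]'; python3 -m inch '[0.0002,0.002,0,0,0,0,255,0.0002,0.0015,0,0,0,0,255,0,0,0,0,0,0,255]';python3 -m inch '[0.0001,0.001,0,0,0,0,255,0.0001,0.001,0,0,0,0,255,0,0,0,0,0,0,255]'
```

```text
time: 8.6
tool_pos: [501.8, 87.3, 43.9]
tcp_rot: [180.0, -0.0, 83.7]
ft_force: [-0.1, -0.4, -2.5]
finger_gap: 24.9
time: 8.9
tool_pos: [502.2, 90.5, 43.9]
tcp_rot: [180.0, -0.0, 83.7]
ft_force: [-0.2, -0.2, -3.2]
finger_gap: 25.0
time: 9.2
tool_pos: [502.3, 91.6, 43.9]
tcp_rot: [-180.0, 0.1, 83.7]
ft_force: [-0.9, -4.3, -2.0]
finger_gap: 24.9
```

```bash
python3 -m inch '[0.0001,0.001,0,0,0,0,255,0,0.0005,0,0,0,0,255,0,0,0,0,0,0,255]'; python3 -m inch '[0.0001,0.001,0,0,0,0,255,0,0,0,0,0,0,255,0,0,0,0,0,0,255]'
python3 - <<'E'
from h import *
import pickle
C=cam('wrist'); p,d=r.snapshot('wrist'); cv2.imwrite('pics/w5.png',cv2.resize(p[100:340,220:420],None,fx=2.5,fy=2.5,interpolation=cv2.INTER_CUBIC)[:,:,::-1])
E
```

```text
time: 9.5
tool_pos: [502.3, 91.7, 43.9]
tcp_rot: [-180.0, 0.2, 83.6]
ft_force: [-1.8, -13.4, 0.6]
finger_gap: 25.0
time: 9.8
tool_pos: [502.3, 91.7, 43.9]
tcp_rot: [-180.0, 0.3, 83.6]
ft_force: [-4.3, -18.0, 1.3]
finger_gap: 24.9
```

View pics/w5.png

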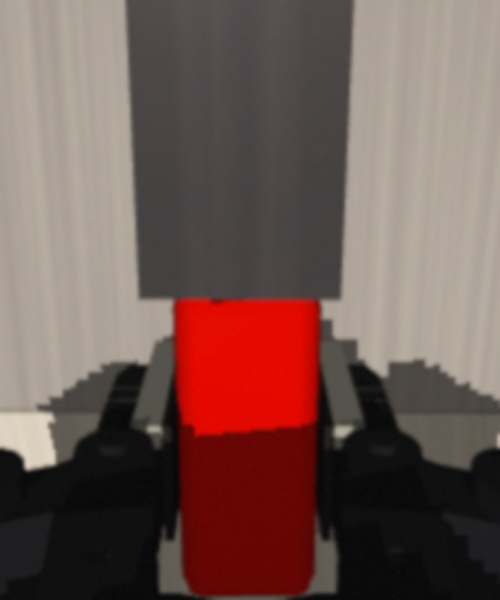

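Home: the handle face is flush with the mouth, travel was 78.8 mm against 78.6 expected, and there is an 18 N hard stop. I ease off, release and lift.

```bash
python3 -m inch '[-0.0002,-0.0015,0,0,0,0,255,0,0,0,0,0,0,200,0,0,0,0,0,0,130,0,0,0,0,0,0,90,0,0,0,0,0,0,90,0,0,0,0,0,0,90]';python3 -m inch '[0,0,0.015,0,0,0,90,0,0,0.035,0,0,0,90,0,0,0.045,0,0,0,90,0,0,0.045,0,0,0,90, -0.003,0.031,0.01,0,0,2,90, -0.003,0.031,0.01,0,0,2,90, -0.003,0.031,0.01,0,0,2,90, -0.003,0.031,0.01,0,0,2,90, -0.003,0.031,0.01,0,0,2,90, -0.003,0.031,0.01,0,0,2,90]'
python3 -m inch '[-0.003,0.033,0,0,0,1.5,90,0,0,0,0,0,0,90,0,0,0,0,0,0,90]'
python3 - <<'E'
from h import *
import pickle
s=r.sense(); print({k:s[k] for k in('time','tool_pos','tcp_rot','finger_gap','joint_pos')})
C=cam('wrist'); p,d=r.snapshot('wrist'); pickle.dump((C,p,d,s),open('w6.pkl','wb')); cv2.imwrite('pics/w6.png',p[:,:,::-1])
E
```

```text
time: 10.45
tool_pos: [502.6, 93.6, 44.1]
tcp_rot: [180.0, -0.0, 83.7]
ft_force: [0.1, 0.7, 0.3]
finger_gap: 55.2
time: 11.45
tool_pos: [484.1, 280.8, 245.8]
tcp_rot: [179.9, -0.0, 95.8]
ft_force: [1.1, 0.4, 0.4]
finger_gap: 55.0
time: 11.75
tool_pos: [481.1, 313.0, 244.8]
tcp_rot: [180.0, 0.0, 97.3]
ft_force: [0.3, -0.1, -0.4]
finger_gap: 55.4
{'time': 11.75, 'tool_pos': array([481.06136522, 312.95494609, 244.76843352]), 'tcp_rot': array([1.79969681e+02, 5.49441494e-03, 9.72521724e+01]), 'finger_gap': 55.37359551944033, 'joint_pos': array([ 2.79377680e+01,  3.10557975e+00,  8.85008350e+01, -1.58565534e-02,
        8.83671616e+01,  2.06860423e+01])}
```

View pics/w6.png

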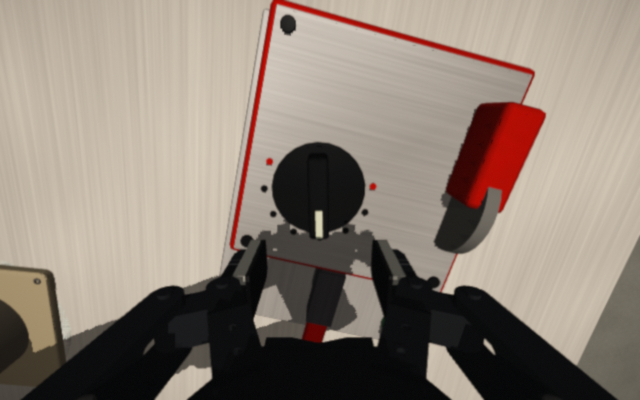

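The pointer is at (319,224), with the bar vertical in the picture. Four stations clockwise from it (to image left and up) ends at the red stop dot (269,161), which is consistent with the description. I compute the exact centre and angle.

```bash
python3 - <<'E'
from h import *
import pickle
C,p,d,s=pickle.load(open('w6.pkl','rb'))
g=cv2.cvtColor(p,cv2.COLOR_RGB2GRAY)
a=cv2.resize(p[135:245,255:385],None,fx=6,fy=5.4545,interpolation=cv2.INTER_CUBIC)
print('disc ctr',atz(C,318.5,187.5,114).round(1),'left/right',atz(C,272.5,187,114).round(1),atz(C,365,187,114).round(1))
print('top/bot',atz(C,318,142,114).round(1),atz(C,318,234,114).round(1))
# white stripe at bar top
m=(g>150); k=np.zeros_like(m); k[205:240,312:326]=1; v,u=np.nonzero(m&k)
w=np.array([atz(C,x,y,148) for x,y in zip(u,v)])[:,:2]; w=w[[atd(C,x,y,d)[2]>138 for x,y in zip(u,v)]]
print(len(w),w.mean(0),cv2.minAreaRect(w.astype(np.float32)), np.linalg.norm(w.max(0)-w.min(0)))
b=[(v,u) for v in range(130,260) for u in range(300,340) if 142<atd(C,u,v,d)[2]<155]
w=np.array([atz(C,u,v,148)[:2] for v,u in b]).astype(np.float32); print('bar',len(w),w.mean(0),cv2.minAreaRect(w))
E
```

```text
disc ctr [482.1 313.3 114. ] left/right [437.9 308.3 114. ] [526.8 319.5 114. ]
top/bot [476.2 356.5 114. ] [487.8 264.7 114. ]
153 [485.14297161 289.70404111] ((485.1052551269531, 289.67254638671875), (4.461179256439209, 23.692996978759766), 7.337368011474609) 24.900312381031988
bar 1664 [481.6227 313.1032] ((481.60589599609375, 311.95452880859375), (17.73567771911621, 72.82642364501953), 7.741960048675537)
```

```bash
python3 -m inch '[0.0003,-0.0015,-0.04,0,0,0.3,90,0,0,-0.04,0,0,0,90,0,0,-0.03,0,0,0,90,0,0,-0.016,0,0,0,90,0,0,0,0,0,0,90,0,0,0,0,0,0,180,0,0,0,0,0,0,255,0,0,0,0,0,0,255,0,0,0,0,0,0,255,0,0,0,0,0,0,255]' 80; python3 -c "
from h import *
s=r.sense();print(s['tool_pos'],s['tcp_rot'],s['ft_force'],s['wrist_torque'],s['joint_pos'])"
```

```text
time: 12.8
tool_pos: [481.1, 311.3, 120.7]
tcp_rot: [-180.0, -0.0, 97.5]
ft_force: [-12.0, -4.4, 13.3]
finger_gap: 16.7
[481.08929453 311.32801905 120.70269436] [-1.79976655e+02 -3.15124503e-02  9.75080490e+01] [-11.95281197  -4.43768173  13.27014926] [-0.69746915  1.91565361  0.24135082] [2.77579915e+01 7.85718767e+00 9.66465616e+01 3.88822236e-02
 7.55072495e+01 2.02402019e+01]
```

```bash
python3 -m inch '[-0.001,-0.0003,0.0015,0,0,0,255,0,0,0,0,0,0,255,0,0,0,0,0,-5,255,0,0,0,0,0,-8,255,0,0,0,0,0,-8,255,0,0,0,0,0,-8,255,0,0,0,0,0,-1,255,0,0,0,0,0,0,255]' 80; python3 -c "
from h import *
s=r.sense();print(s['tool_pos'],s['tcp_rot'],s['ft_force'],s['wrist_torque'],s['joint_pos'])"
```

```text
time: 13.6
tool_pos: [481.0, 311.2, 120.7]
tcp_rot: [180.0, -0.1, 67.6]
ft_force: [-5.4, 1.0, 6.9]
finger_gap: 16.5
[480.9660047  311.17791671 120.74290313] [ 1.79970231e+02 -7.65799909e-02  6.76373499e+01] [-5.4078622   1.04893495  6.86355204] [0.08735516 0.72645252 0.16676744] [2.77577001e+01 7.74399030e+00 9.67662618e+01 2.71318018e-02
 7.54118956e+01 5.01135543e+01]
```

One click went smoothly with low forces. Now the remaining 90°.

```bash
python3 -m inch '[0,0,0,0,0,-7.5,255,0,0,0,0,0,-7.5,255,0,0,0,0,0,-7.5,255,0,0,0,0,0,-7.5,255,0,0,0,0,0,0,255,0,0,0,0,0,-7.5,255,0,0,0,0,0,-7.5,255,0,0,0,0,0,-7.5,255,0,0,0,0,0,-7.5,255,0,0,0,0,0,0,255]' 80;  python3 -m inch '[0,0,0,0,0,-7.5,255,0,0,0,0,0,-7.5,255,0,0,0,0,0,-7.5,255,0,0,0,0,0,-7.5,255,0,0,0,0,0,0,255,0,0,0,0,0,0,255]' 80; python3 -c "
from h import *
s=r.sense();print(s['tool_pos'],s['tcp_rot'],s['ft_force'],s['wrist_torque'],s['joint_pos'])"
```

```text
time: 14.6
tool_pos: [480.8, 311.1, 120.8]
tcp_rot: [-180.0, -0.0, 7.4]
ft_force: [-5.8, 0.7, 6.6]
finger_gap: 16.8
time: 15.2
tool_pos: [480.8, 311.2, 120.8]
tcp_rot: [-179.9, -0.0, -22.3]
ft_force: [-4.5, 2.4, 7.2]
finger_gap: 16.8
[480.76831486 311.15852362 120.75499726] [-1.79937080e+02 -1.14159074e-02 -2.23172744e+01] [-4.49715866  2.43098654  7.18947043] [-0.13196022  0.97765762  0.12801559] [2.77617936e+01 7.73756302e+00 9.67719551e+01 3.26721150e-02
 7.54349033e+01 1.40070861e+02]
```

```bash
python3 -m inch '[0,0,0,0,0,0,180,0,0,0,0,0,0,90,0,0,0,0,0,0,90,0,0,0,0,0,0,90,0,0,0.02,0,0,0,90,0,0,0.04,0,0,0,90,0,0,0.04,0,0,0,90,0,0,0.04,0,0,0,90]';  python3 -m inch '[0,-0.04,0,0,0,6,90,0,-0.04,0,0,0,6,90,0,-0.04,0,0,0,6,90,0,-0.04,0,0,0,6,90,0,-0.04,0,0,0,6,90,0,-0.04,0,0,0,6,90,0,-0.04,0,0,0,6,90,0,-0.04,0,0,0,6,90,0,-0.04,0,0,0,6,90,0,-0.04,0,0,0,6,90]'
python3 -m inch '[-0.01,-0.04,0,0,0,0,90,-0.01,-0.04,0,0,0,0,90,0,0,0,0,0,0,90,0,0,0,0,0,0,90]'
python3 - <<'E'
from h import *
C=cam('top'); p,d=r.snapshot('top')
b=cv2.resize(p[140:280,88:278],None,fx=4.2,fy=4.2,interpolation=cv2.INTER_CUBIC)
cv2.imwrite('pics/t2.png',b[:,:,::-1])
E
```

```text
time: 16.0
tool_pos: [480.5, 310.3, 260.7]
tcp_rot: [180.0, 0.0, -22.5]
ft_force: [0.5, 0.7, -1.2]
finger_gap: 55.5
time: 17.0
tool_pos: [480.4, -91.2, 259.6]
tcp_rot: [180.0, -0.0, 37.7]
ft_force: [0.5, 0.7, 0.9]
finger_gap: 55.0
time: 17.4
tool_pos: [460.4, -170.2, 259.4]
tcp_rot: [-180.0, -0.0, 37.3]
ft_force: [-0.4, 0.5, -0.2]
finger_gap: 55.7
```

View pics/t2.png

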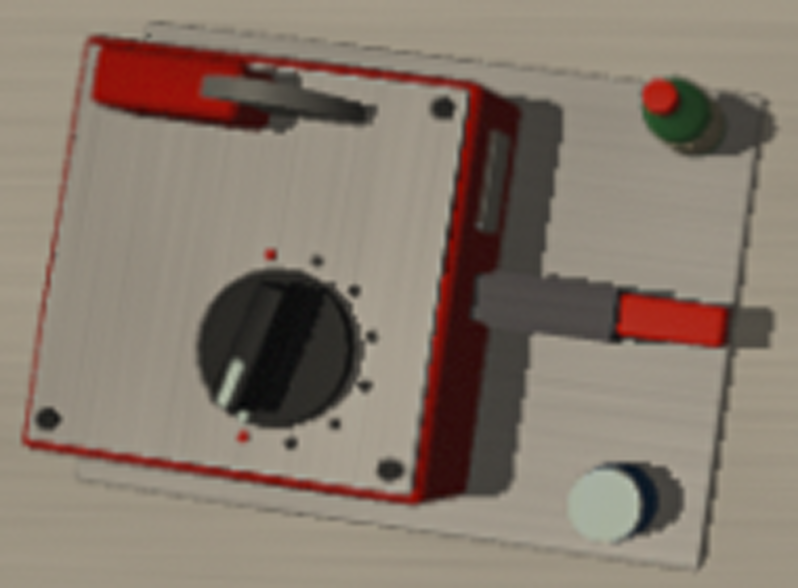

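The top view shows the pointer at the red stop dot (244,436), four stations on from (340,339). The dresser handle (620–730,318) is flush with the mouth, and the bottle and tin have not moved. The arm is clear, so I hand in.

```bash
python3 -c "
from bench import r
print(r.hand_in(), r.sense()['time'])"
```

```text
the job is handed in; nothing more can be done
the job is handed in; nothing more can be done
```

I took the red-handled dresser from the rack, slid it home into the guide and let go. I then turned the feed dial four clicks clockwise and handed the job in, with the last move at 17.4 s and the arm clear.

- **Dresser:** it travelled about 78.8 mm against 78.6 mm expected. It met a hard stop at 18 N, and the close-up showed the handle flush with the mouth. As the fingers opened the arm eased forward, so the dresser was not pulled back.
- **Dial:** I turned it 120° while gripping the bar, with low forces. The last top view shows the pointer at the clockwise end dot, exactly four stations from where it started.
- **Bystanders:** in that view the bottle and tin are where they were. I did not photograph the rack again after taking the dresser out, so I have not confirmed that the blue and yellow tools stayed put. Nothing in the forces suggested contact.
- **Disagreements:** the top and wrist cameras differed by about 5 mm on the dresser's position in the rack, so I used a middle value. The nose was about 2.6 mm off to the side before the guide, and I corrected this from a close-up. Gripping the dial gave 12–13 N of off-centre load, which I eased before turning.

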